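# Swing the loaded bed under the stamping head and hold the press lever down

### The job

Stamp the wooden tag that is clipped in the swing-out bed of the stamping press. With a finger, push the bed round (the upright tab on its edge is there for that) until it is fully home against its stop under the head; only then push the press's hand lever all the way down by its black grip, and finish there with the finger still holding the lever down. Push only - pinch or lift nothing - and leave the other things on the bench alone.

Things in the scene. Friction and masses are not known exactly. Their poses are not given: they have to be found in the camera images.
- press: Grey cast-iron bench press, fixed, about 335 mm tall. Origin: centre of the underside of its 270 x 270 x 22 mm base plate, on the table. Its front looks along its own -x; its +y side is the left for someone facing that front; z up. Press frame: column at x 62 to 140 mm, y -38 to 38 mm, up to z 260 mm.
- head_front (a point): Centre of the front face of the press head that overhangs the bed. Press frame: head x -80 to 80 mm, y -38 to 38 mm, z 165 to 260 mm, with ram and spring above it to z 335 mm and a star knob on its left side (x -35 mm, out to y 78 mm, z 211 to 259 mm).
- die_face (a point): Centre of the brass die's underside, which hangs under the head: 85 mm above the table with the lever up, 67 mm with it down. Press frame: die, type holder and heater block x -57 to 17 mm, z 85 to 141 mm, with a small star knob at each end out to y -80 and 80 mm.
- swing_bed (a joint): Swing of the blue bed about the upright pillar at bed_pivot, rad: 0 = fully home under the head against its stop, growing as it swings out clockwise seen from above, to 1.6. It starts out, stays where left, takes 1 to 2 N at the tab. At 0 its axes are the press's; plate 130 x 150 x 10 mm, then at press frame x -100 to 30, y -75 to 75, z 50 to 60 mm.
- bed_pivot (a point): The bed's pivot axis (vertical), at the height of the plate's top, 60 mm above the table; in the press frame at x 10, y 105 mm. Its axes turn with the bed. A nut on the pillar stands 14 mm above it.
- push_tab: Upright metal tab on the bed's edge for pushing it: 4 mm thick (own x), 75 mm wide (own y), 40 mm high (own z), from 50 to 90 mm above the table, top folded 10 mm inward; origin at its centre. It turns with the bed. Push on its outer face, which looks along its own -x, towards +x to swing the bed home. At home its centre is at x -102, y 0 mm in the press frame.
- bed_pocket (a point): Centre of the pocket on the bed plate, 60 mm above the table, where a light wooden tag of 50 mm (own x) x 80 mm (own y) x 7 mm lies, held fast by two spring clips. It turns with the bed; at home it stands right under die_face.
- press_lever (a joint): Hand lever on the press's right side, rad about the level axis at lever_axis: 0 = up at rest (it points along the press's -x and 25 degrees up), growing as it is pushed down, 1.0 = fully down on its stop (32 degrees below level). A spring lifts it back; at the grip it takes about 3 N at first, 9 N at the bottom. It drives the die down 18 mm.
- lever_axis (a point): Point on the lever's level hinge axis in the middle of the lever's hub, 200 mm above the table; in the press frame at x 20, y -125 mm. The lever swings in the upright plane through it parallel to the press's x and z.
- lever_grip: Black round grip at the lever's end: 28 mm diameter, 103 mm long along own x (-45 to 58 mm); origin on its axis, 175 mm from lever_axis. Own x points outward along the lever to its free end; own z is square to it in the swing plane, pointing up: the side to push on. The lever's rod between grip and hub is 13 mm thick.
- foil_roll: Bystander: roll of foil standing on end, 60 mm diameter, 80 mm high, to the right of the press; origin under its centre.
- type_tray: Bystander: grey tray of brass type, 105 x 80 x 25 mm, to the left of the press; origin under its centre.
- hex_key: Bystander: L-shaped hex key lying flat, 115 mm long, 8 mm thick, in front of the press; origin under the middle of its long leg.
- tag_stack: Bystander: stack of spare wooden tags, 50 x 80 x 15 mm, in front of the press to the right; origin under its centre.
- steel_rule: Bystander: steel rule lying flat, 200 x 24 x 4 mm, to the left of the press; origin under its centre.
- brush: Bystander: cleaning brush lying flat, 150 mm long, under 30 mm high, in front of the press to the left.
- solvent: Bystander: amber bottle, 52 mm diameter, 110 mm high, right of the press; origin under its centre.

How it is judged:
On the way, in this order (a step that is already met when the one before it is completed fails the run):
1. the bed is fully home under the head while the lever is still up (value of joint swing_bed below 0.03 rad and value of joint press_lever below 0.15 rad), for 0.2 s.
2. the lever is pushed fully down (value of joint press_lever above 0.95 rad and value of joint swing_bed below 0.03 rad), for 0.2 s.
At the end, for the whole second after the job is handed in: The bed is home (within 0.03 rad of its stop), and the lever is within 0.05 rad of its lower stop while a finger still pushes on its black grip with more than 2 N (all of step 2 and contact force between the fingers and lever_grip above 2 N); the arm keeps its last pose, push and grip.
It fails at once if the head is brought down (lever past 0.3 rad) while the bed is not home (over 0.06 rad) (value of joint press_lever above 0.3 rad and value of joint swing_bed above 0.06 rad).
It fails at once if the lever's grip or the bed's tab is pinched between the fingers ((contact force between the fingers and lever_grip above 0.5 N and x of the grasp point in the frame of lever_grip between -0.05 and 0.05 m and y of the grasp point in the frame of lever_grip between -0.012 and 0.012 m and z of the grasp point in the frame of lever_grip between -0.012 and 0.012 m) or (contact force between the fingers and push_tab above 0.5 N and x of the grasp point in the frame of push_tab between -0.005 and 0.005 m and y of the grasp point in the frame of push_tab between -0.045 and 0.045 m and z of the grasp point in the frame of push_tab between -0.024 and 0.024 m)).
It fails at once if another thing on the bench is moved (over 20 mm) (distance of any of foil_roll, type_tray, hex_key, tag_stack, steel_rule, brush, solvent from where it was at the start of the episode above 0.02 m).
It also fails if it takes over 64 s, if anything falls off the work surface, if the arm or the gripper's body presses on something with over 40 N, if the wrist force passes 120 N, or if a joint passes its speed limit or range.

### The arm

A 7-joint arm with a two-finger parallel gripper is mounted at the origin on the work surface. World frame = base frame: x ahead of the robot, y to its left, z up, the work surface at z = 0. Lengths are in m, angles in rad, forces in N, time in s.
With the tool pointing down it reaches from about 0.425 to 0.925 m from the base axis. Payload 6.8 kg.
Tool frame: the origin (TCP) lies at the very end of the fingers, on their centre line; the grasp point (between the pads) lies 19 mm behind it; z points along the fingers, y is the direction in which the jaws open and shut (so a half turn about z gives the same grasp; the last joint's range is limited). The gripper opens to 85 mm and grips with 20 to 120 N. Pads are 22 mm wide; open, the fingers measure 114 mm over their backs; the gripper's body (76 mm by 85 mm) begins 54 mm behind the grasp point. The pads swing forward as they close: fully open they stand 13 mm farther back than shut.
Start: joints at [1.109, 0.477, 0.022, 1.555, -0.011, 1.109, -0.083], TCP at [0.234, -0.633, 0.231] pointing down, gripper open.
Joint ranges: [-2.96, 2.96], [-0.34, 2.1], [-1.41, 1.46], [0.24, 2.44], [-1.37, 4.51], [0.17, 1.92], [-2.96, 2.96]. Speed limits (rad/s): [2.39, 2.39, 3.14, 3.14, 3.14, 3.14, 3.14].

### API

Orientations are given as a unit quaternion [w, x, y, z].
In Python, from station import bot gives the robot as it stands.
- The arm moves only by the tool move_arm, never from a script. Its argument "commands" is text: rows parted by semicolons, each of 7 numbers parted by spaces: the opening, from 0 (shut) to 1 (fully open), then the shift along the tool's x, y, z in cm, then the turn, a rotation vector about the tool's x, y, z in degrees. In form: gripper tx ty tz rx ry rz; .... A call has 1 to 12 rows; each row shifts and turns the commanded pose from where the row before left it, along the tool's axes as they then stand; what a row does not reach is not made up. A row lasts 1/12 s, in which the tool goes at most 41.7 mm and 7.16 degrees, less where a joint would pass 70% of its speed; a pose out of reach is approached as far as the arm can. A call with a gripper value outside its range is refused whole. The fingers move at their own pace and stop on an object; "force" is the grip in N (left out, the last holds). Time passes only in rows, so rows that do not move let the fingers close. It gives the time, the measured TCP pose, the force and the opening at its end, in the units of the state.
- bot.get_obs(): the state, without advancing time (a new reading comes with each control period).
- bot.read_camera(name): name is "side" or "top"; returns a dict with "img" (480x640x3 uint8, red, green, blue), "K" (3x3 intrinsics, pixels), "distortion" ([k1, k2, p1, p2, k3] as OpenCV has them; the pictures are not rectified), "rvec" (rotation vector, rad) and "tvec" (3), from world to camera coordinates, as OpenCV has them. Camera axes: x right, y down, z forward; pixel columns grow to the right and rows downward; lengths in m; the calibration is good to about 2 mm. A picture is of the moment at which its call begins. There is no depth.
- bot.hand_in(): hands the job in, once; it reports no verdict.
The state is a dict: "t": time; "q": joint angles; "joint_vel": joint speeds; "joint_torque": joint torques, N m; "eef_pos": TCP position; "tool_rot": TCP orientation; "contact_force": force on the tool from outside, world axes, zero at the start; "torque": the same for the moment, N m; "gripper_width": opening from 0.0 (shut) to 1.0 (fully open).
Only numpy, scipy, OpenCV 4.12 (cv2) and the standard library are available. Lean on these libraries where they do the work, as an engineer would, in place of code of your own. Each camera call takes 0.05 s, during which the arm holds its last target. There are 200 camera calls.

## Working session

There is one attempt and no reset: what is moved stays moved. The work goes in short steps, Python scripts to look and compute and a tool call to move; the robot and the scene stay as the last step left them, time stands still between calls to the robot, and variables do not carry over. Pictures are saved under pics/ and viewed, about 8 in all and at most 12, crops included, and the job is handed in when it is done.

Besides the shell and the picture viewer there is one more tool, called after "Emit:" in YAML: its name, and indented under it one key for each argument. move_arm: Moves the arm, as the interface text tells. Its arguments: {"type":"object","properties":{"commands":{"type":"string"},"force":{"type":"number"}},"required":["commands"]}

```bash
mkdir -p pics; cat > h.py <<'E'
import numpy as np, cv2
from station import bot
def cam(n):
    c=bot.read_camera(n); return c
def ray(c,uv):
    p=cv2.undistortPoints(np.array([[uv]],float),c['K'],np.array(c['distortion'],float))[0,0]
    R=cv2.Rodrigues(np.array(c['rvec'],float))[0]; t=np.array(c['tvec'],float).ravel()
    return -R.T@t, R.T@np.array([p[0],p[1],1.])
def onz(c,uv,z):
    o,d=ray(c,uv); return o+d*(z-o[2])/d[2]
def tri(c1,u1,c2,u2):
    o1,d1=ray(c1,u1);o2,d2=ray(c2,u2)
    s=np.linalg.lstsq(np.c_[d1,-d2],o2-o1,rcond=None)[0]
    a,b=o1+d1*s[0],o2+d2*s[1]; return (a+b)/2,np.linalg.norm(a-b)
def proj(c,P):
    return cv2.projectPoints(np.array(P,float).reshape(-1,1,3),np.array(c['rvec'],float),np.array(c['tvec'],float),c['K'],np.array(c['distortion'],float))[0][:,0]
E
python3 - <<'E'
from h import *
import pickle
d={}
for n in('side','top'):
    c=cam(n); d[n]=c; cv2.imwrite(f'pics/{n}0.png',c['img'][:,:,::-1]); o,_=ray(c,(320,240)); print(n,o,onz(c,(320,240),0))
pickle.dump(d,open('c0.pkl','wb'))
o=bot.get_obs();print(o['eef_pos'],o['tool_rot'],o['contact_force'],o['gripper_width'],o['t'])
E
```

```text
side [0.37403229 0.84238411 0.99554526] [ 6.25109573e-01 -1.59100894e-01  1.11022302e-16]
top [0.48610412 0.02861803 1.15059766] [0.56943251 0.04493556 0.        ]
[ 0.23368979 -0.63269484  0.23042431] [-7.97076570e-04  9.84387473e-01  1.76013157e-01 -1.90770342e-04] [-0.1116256   0.10461408 -0.80267725] 0.998992318256389 0.1
```

View pics/top0.png

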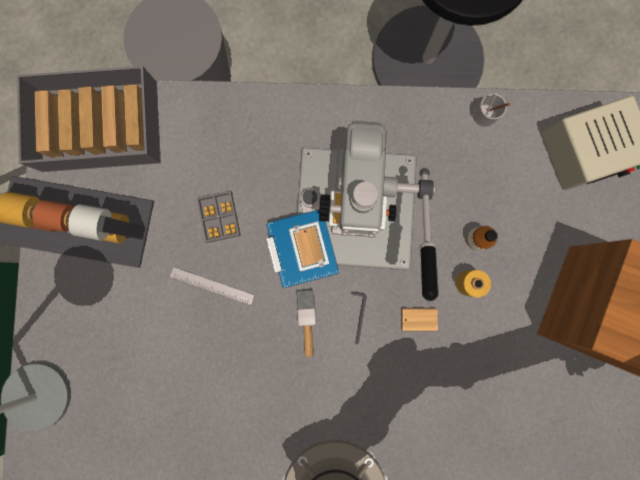

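View pics/side0.png

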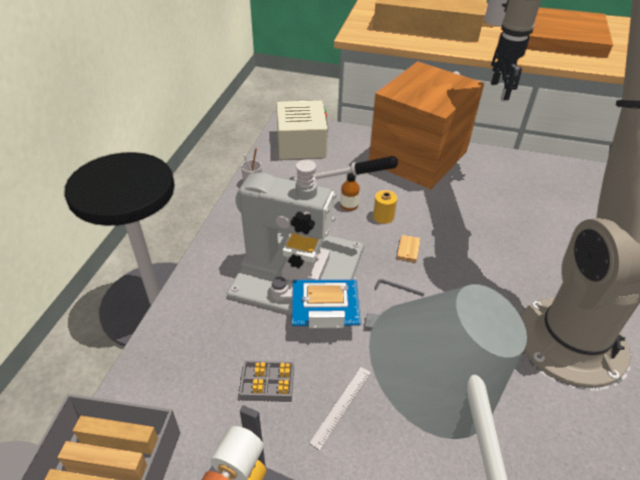

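The top view shows the press with its front towards the robot. The bed is swung out at about (303,249), with the tab on its left at (272,255), the pillar at (309,197) and the lever grip at (429,272).

```bash
python3 - <<'E'
import pickle,cv2
d=pickle.load(open('c0.pkl','rb'))
cv2.imwrite('pics/topc.png',cv2.resize(d['top']['img'][110:310,250:450,::-1],(600,600),interpolation=cv2.INTER_CUBIC)) 
E
```

```text
(no output)
```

View pics/topc.png

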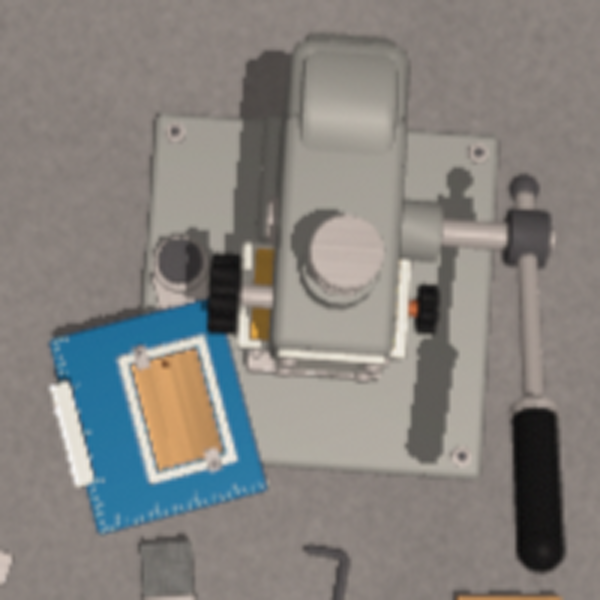

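The crop gives base plate corners at (155,115), (497,138) and (478,475). The bed corners are (52,338), (102,533) and (268,487), and the folded top of the tab runs from (52,385) to (92,487).

```bash
cat >> h.py <<'E'
def T(yaw,t,p):
    p=np.array(p,float); R=np.array([[np.cos(yaw),-np.sin(yaw),0],[np.sin(yaw),np.cos(yaw),0],[0,0,1]]); return p@R.T+np.array([t[0],t[1],0])
E
python3 - <<'E'
from h import *
import pickle
from scipy.optimize import least_squares
d=pickle.load(open('c0.pkl','rb')); c=d['top']
px=lambda u,v:(250+(u+.5)/3-.5,110+(v+.5)/3-.5)
W=np.array([onz(c,px(*p),.022) for p in [(155,115),(497,138),(478,475)]])
L=np.array([[.135,.135,.022],[.135,-.135,.022],[-.135,-.135,.022]])
print('sides',np.linalg.norm(W[0]-W[1]),np.linalg.norm(W[1]-W[2]))
r=least_squares(lambda x:(T(x[2],x[:2],L)-W)[:,:2].ravel(),[.7,0,0]);print('press',r.x,r.fun)
P=r.x
piv=T(P[2],P,[[.01,.105,.06]])[0];print('pivot',piv,'seen pillar(z.074)',onz(c,px(182,256),.074))
B=np.array([onz(c,px(*p),.06) for p in [(52,338),(102,533),(268,487)]])
LB=np.array([[-.1,.075,.06],[-.1,-.075,.06],[.03,-.075,.06]])-[.01,.105,0]
print('bed sides',np.linalg.norm(B[0]-B[1]),np.linalg.norm(B[1]-B[2]))
r2=least_squares(lambda x:(T(P[2]-x[0],piv,LB)-B)[:,:2].ravel(),[1.2]);print('bed ang',r2.x,r2.fun)
g=[onz(c,px(*p),.2+.175*.42) for p in [(535,405),(542,562)]];print('grip',g)
print('grip pred',T(P[2],P,[[.02-.175*np.cos(np.radians(25)),-.125,.274]]))
for n in d:
  pts=np.r_[T(P[2],P,[[.02-.175*np.cos(np.radians(25)),-.125,.274],[-.08,0,.2125]]),T(P[2]-r2.x[0],piv,[[-.112,-.105,.07]])]
  print(n,proj(d[n],pts))
print('tab',T(P[2]-r2.x[0],piv,[[-.112,-.105,.07]]))
E
```

```text
sides 0.2670484853910651 0.2626260838764947
press [ 0.64406549 -0.03328946 -0.04000826] [ 0.00212922  0.0024085   0.00265316 -0.00056713 -0.00478237 -0.00184137]
pivot [0.65825724 0.07122654 0.06      ] seen pillar(z.074) [0.66326381 0.06782687 0.074     ]
bed sides 0.14901638946922363 0.12658682443033606
bed ang [1.2316723] [-0.00444447  0.00436064 -0.00472592  0.00187559 -0.00306838 -0.00118697]
grip [array([ 0.54602833, -0.15228065,  0.2735    ]), array([ 0.45316169, -0.15710863,  0.2735    ])]
grip pred [[ 0.50057285 -0.15264561  0.274     ]]
side [[374.49428749 165.19965397]
 [333.18291233 214.9793219 ]
 [328.69401354 320.75715256]]
top [[428.07579223 270.13614238]
 [357.74604949 235.67265135]
 [272.44746693 256.76154503]]
tab [[0.52491587 0.14731254 0.07      ]]
```

Emit:
move_arm:
  commands: "0 0 0 -3.5 0 0 6.76;0 0 0 -3.5 0 0 6.76;0 0 0 -3.5 0 0 6.76;0 0 0 -3.5 0 0 0;0 0 0 -3 0 0 0"
  force: 40

```text
t: 0.52
eef_pos: [0.2339, -0.6331, 0.4036]
tool_rot: [0.0, 1.0, -0.0, 0.0]
contact_force: [0.2, -0.6, -0.0]
gripper_width: 0.299
```

Emit:
move_arm:
  commands: "0 1.55 -3.4 0 0 0 0;0 1.55 -3.4 0 0 0 0;0 1.55 -3.4 0 0 0 0;0 1.55 -3.4 0 0 0 0;0 1.55 -3.4 0 0 0 0;0 1.55 -3.4 0 0 0 0;0 1.55 -3.4 0 0 0 0;0 1.55 -3.4 0 0 0 0;0 1.55 -3.4 0 0 0 0;0 1.55 -3.4 0 0 0 0;0 1.55 -3.4 0 0 0 0;0 1.55 -3.4 0 0 0 0"

```text
t: 1.52
eef_pos: [0.4201, -0.2234, 0.4011]
tool_rot: [0.0, 1.0, -0.0, -0.0]
contact_force: [0.9, -0.8, -0.2]
gripper_width: -0.0
```

Emit:
move_arm:
  commands: "0 0.6 -3.7 0 0 0 0;0 0.6 -3.7 0 0 0 0;0 0.6 -3.7 0 0 0 0;0 0.6 -3.7 0 0 0 0;0 0.6 -3.7 0 0 0 0;0 0.6 -3.7 0 0 0 0;0 0.6 -3.7 0 0 0 0;0 0.6 -3.7 0 0 0 0;0 0.6 -3.7 0 0 0 0;0 0.6 -3.7 0 0 0 0;0 0.6 -3.7 0 0 0 0;0 0.6 -3.7 0 0 0 0"

```text
t: 2.52
eef_pos: [0.4919, 0.2203, 0.4011]
tool_rot: [0.0, 1.0, -0.0, -0.0]
contact_force: [0.8, -0.3, -0.5]
gripper_width: 0.003
```

Emit:
move_arm:
  commands: "0 0 0 3.5 0 0 0;0 0 0 3.5 0 0 0;0 0 0 3.5 0 0 0;0 0 0 3.5 0 0 0;0 0 0 3.5 0 0 0;0 0 0 0 0 6 0;0 0 0 0 0 6 0;0 0 0 0 0 6 0;0 0 0 0 0 6 0;0 0 0 0 0 0 0"

```text
t: 3.35
eef_pos: [0.4879, 0.218, 0.2242]
tool_rot: [0.001, 0.978, 0.002, 0.208]
contact_force: [-0.2, -0.9, -1.3]
gripper_width: 0.0
```

Emit:
move_arm:
  commands: "0 -0.93 0 3.07 0 0 0;0 -0.93 0 3.07 0 0 0;0 -0.93 0 3.07 0 0 0;0 -0.93 0 3.07 0 0 0;0 -0.93 0 3.07 0 0 0;0 0 0 0 0 0 0"

```text
t: 3.85
eef_pos: [0.504, 0.2186, 0.1072]
tool_rot: [0.001, 0.98, 0.0, 0.2]
contact_force: [-0.8, -0.6, 0.5]
gripper_width: 0.0
```

```bash
python3 - <<'E'
from h import *
P=np.array([.646,-.034,-.04]);piv=T(P[2],P,[[.01,.105,.06]])[0]
o=bot.get_obs();print(o['eef_pos'],o['contact_force'])
c=cam('side');cv2.imwrite('pics/s1.png',cv2.resize(c['img'][180:400,200:480,::-1],(700,550)))
cur=o['eef_pos'].copy()
for th in [1.3,1.2,1.0,.8,.6,.4,.2,.1,.05,0,-.05]:
    w=T(P[2]-th,piv,[[-.114-.014,-.105,.065]])[0];w[2]=.065;d=(w-cur)*100;cur=w
    print(th,w.round(4),'tool',np.round([.9135*d[0]+.4067*d[2],-d[1],.4067*d[0]-.9135*d[2]],2))
E
```

```text
[0.50401674 0.21858886 0.10716289] [-0.77953151 -0.56651537  0.46629895]
1.3 [0.5287 0.1711 0.065 ] tool [0.54 4.75 4.86]
1.2 [0.5193 0.1575 0.065 ] tool [-0.86  1.36 -0.38]
1.0 [0.5048 0.1278 0.065 ] tool [-1.32  2.97 -0.59]
0.8 [0.4966 0.0957 0.065 ] tool [-0.76  3.2  -0.34]
0.6 [0.4948 0.0627 0.065 ] tool [-0.16  3.3  -0.07]
0.4 [0.4997 0.03   0.065 ] tool [0.44 3.27 0.2 ]
0.2 [ 0.5109 -0.001   0.065 ] tool [1.03 3.11 0.46]
0.1 [ 0.5188 -0.0156  0.065 ] tool [0.72 1.45 0.32]
0.05 [ 0.5233 -0.0226  0.065 ] tool [0.41 0.7  0.18]
0 [ 0.5281 -0.0293  0.065 ] tool [0.44 0.67 0.2 ]
-0.05 [ 0.5332 -0.0358  0.065 ] tool [0.47 0.65 0.21]
```

View pics/s1.png

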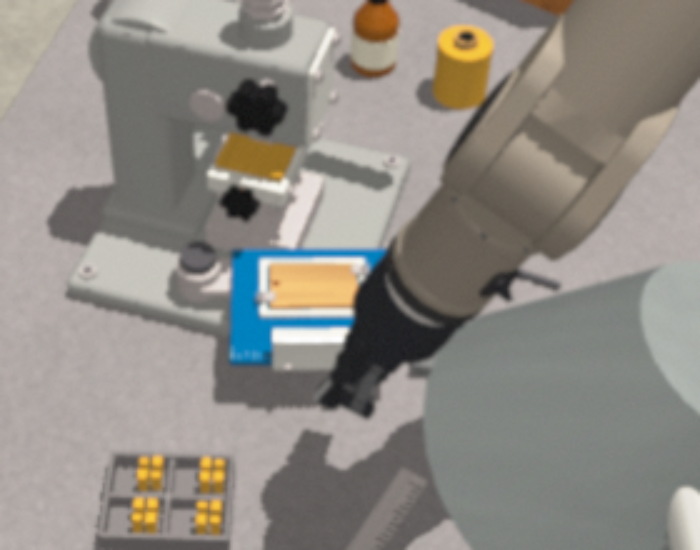

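The finger stands just outside the tab, at about (345,395) in the crop, but it stopped 4 cm higher than asked. I'll check the joint limits.

```bash
python3 - <<'E'
from h import *
o=bot.get_obs();print(np.round(o['q'],3),o['eef_pos'],o['tool_rot'],o['joint_vel'])
E
```

```text
[-0.655  0.316 -0.02   2.236  0.775  0.367 -2.942] [0.50389126 0.21975262 0.10849583] [3.94950688e-04 9.79750902e-01 9.13467938e-04 2.00217832e-01] [ 0.13474667 -0.04003001 -0.16474909 -0.02326895  0.01958247  0.02808943
 -0.01346024]
```

Emit:
move_arm:
  commands: "0 0 0 0 0 0 -6;0 0 0 0 0 0 -7;0 0 0 0 0 0 -7;0 0 0 0 0 0 -7;0 0 0 0 0 0 -7;0 0 0 0 0 0 -7;0 0 0 0 0 0 -7;0 0 0 0 0 0 -7;0 0 0 0 0 0 -7;0 0 0 0 0 0 -7;0 0 0 0 0 0 -7;0 0 0 0 0 0 -7"

```text
t: 4.9
eef_pos: [0.5054, 0.2196, 0.1116]
tool_rot: [0.133, 0.732, 0.65, 0.152]
contact_force: [0.3, 0.8, -0.3]
gripper_width: 0.001
```

Emit:
move_arm:
  commands: "0 0 0 0 0 0 -7;0 0 0 0 0 0 0;0 0 0 0 0 0 0"

```text
t: 5.15
eef_pos: [0.5052, 0.2193, 0.1111]
tool_rot: [0.141, 0.695, 0.69, 0.144]
contact_force: [-1.0, 0.2, 0.1]
gripper_width: 0.002
```

```bash
cat >> h.py <<'E'
from scipy.spatial.transform import Rotation as Ro
def rot(o): w,x,y,z=o['tool_rot']; return Ro.from_quat([x,y,z,w])
def show():
    o=bot.get_obs(); print('t',o['t'],'q',np.round(o['q'],2),'pos',np.round(o['eef_pos'],4),'F',np.round(o['contact_force'],1));print(rot(o).as_matrix().round(3)); return o
E
python3 -c "from h import *;show()"
```

```text
t 5.15 q [-0.38  0.33 -0.33  2.22  0.93  0.45 -1.51] pos [0.5052 0.2193 0.1111] F [-1.   0.2  0.1]
[[ 0.005  0.919  0.395]
 [ 1.    -0.007  0.004]
 [ 0.006  0.395 -0.919]]
```

Emit:
move_arm:
  commands: "0 0 -0.12 1.54 0 0 0;0 0 -0.12 1.54 0 0 0;0 0 -0.12 1.54 0 0 0;0 0 0 0 0 0 0"

```text
t: 5.48
eef_pos: [0.5193, 0.2188, 0.0644]
tool_rot: [0.141, 0.695, 0.691, 0.142]
contact_force: [0.2, -0.3, 0.6]
gripper_width: -0.0
```

```bash
cat > arc.py <<'E'
from h import *
import sys
o=show(); R=rot(o)
P=np.array([.646,-.034,-.04]);piv=T(P[2],P,[[.01,.105,.06]])[0]
cur=o['eef_pos'].copy()
for th in map(float,sys.argv[1:]):
    w=T(P[2]-th,piv,[[-.114-.014,-.105,.065]])[0];w[2]=.065;d=(w-cur)*100;cur=w
    print(th,w.round(4),'tool',R.inv().apply(d).round(2))
E
python3 arc.py 1.3 1.2 1 .8 .6 .4 .2 .1 0 -.05
```

```text
t 5.4833 q [-0.45  0.43 -0.24  2.22  1.12  0.38 -1.69] pos [0.5193 0.2188 0.0644] F [ 0.2 -0.3  0.6]
[[ 0.004  0.92   0.392]
 [ 1.    -0.005  0.001]
 [ 0.003  0.392 -0.92 ]]
1.3 [0.5287 0.1711 0.065 ] tool [-4.77  0.92  0.31]
1.2 [0.5193 0.1575 0.065 ] tool [-1.37 -0.86 -0.37]
1.0 [0.5048 0.1278 0.065 ] tool [-2.98 -1.31 -0.57]
0.8 [0.4966 0.0957 0.065 ] tool [-3.2  -0.74 -0.33]
0.6 [0.4948 0.0627 0.065 ] tool [-3.3  -0.14 -0.07]
0.4 [0.4997 0.03   0.065 ] tool [-3.27  0.46  0.19]
0.2 [ 0.5109 -0.001   0.065 ] tool [-3.1   1.05  0.44]
0.1 [ 0.5188 -0.0156  0.065 ] tool [-1.45  0.73  0.31]
0.0 [ 0.5281 -0.0293  0.065 ] tool [-1.36  0.86  0.36]
-0.05 [ 0.5332 -0.0358  0.065 ] tool [-0.65  0.48  0.2 ]
```

Emit:
move_arm:
  commands: "0 -2.4 0.4 0.15 0 0 0;0 -2.4 0.4 0.15 0 0 0;0 -1.4 -0.8 -0.35 0 0 0;0 -1.5 -0.65 -0.28 0 0 0;0 -1.5 -0.65 -0.28 0 0 0;0 -1.6 -0.37 -0.16 0 0 0;0 -1.6 -0.37 -0.16 0 0 0;0 -1.65 -0.07 -0.03 0 0 0;0 -1.65 -0.07 -0.03 0 0 0;0 0 0 0 0 0 0"

```text
t: 6.32
eef_pos: [0.4953, 0.0592, 0.0668]
tool_rot: [0.142, 0.695, 0.69, 0.143]
contact_force: [-0.1, -1.2, -0.6]
gripper_width: -0.001
```

```bash
python3 arc.py .6 .4 .2 .1 0 -.05; python3 - <<'E'
from h import *
c=cam('top');cv2.imwrite('pics/t2.png',cv2.resize(c['img'][130:330,220:440,::-1],(660,600)))
E
```

```text
t 6.3167 q [-0.17  0.33 -0.18  2.39  1.39  0.19 -1.68] pos [0.4953 0.0592 0.0668] F [-0.1 -1.2 -0.6]
[[ 0.007  0.919  0.395]
 [ 1.    -0.007 -0.001]
 [ 0.002  0.395 -0.919]]
0.6 [0.4948 0.0627 0.065 ] tool [ 0.35 -0.12  0.14]
0.4 [0.4997 0.03   0.065 ] tool [-3.27  0.47  0.19]
0.2 [ 0.5109 -0.001   0.065 ] tool [-3.1   1.06  0.45]
0.1 [ 0.5188 -0.0156  0.065 ] tool [-1.45  0.74  0.31]
0.0 [ 0.5281 -0.0293  0.065 ] tool [-1.36  0.86  0.37]
-0.05 [ 0.5332 -0.0358  0.065 ] tool [-0.64  0.48  0.2 ]
```

View pics/t2.png

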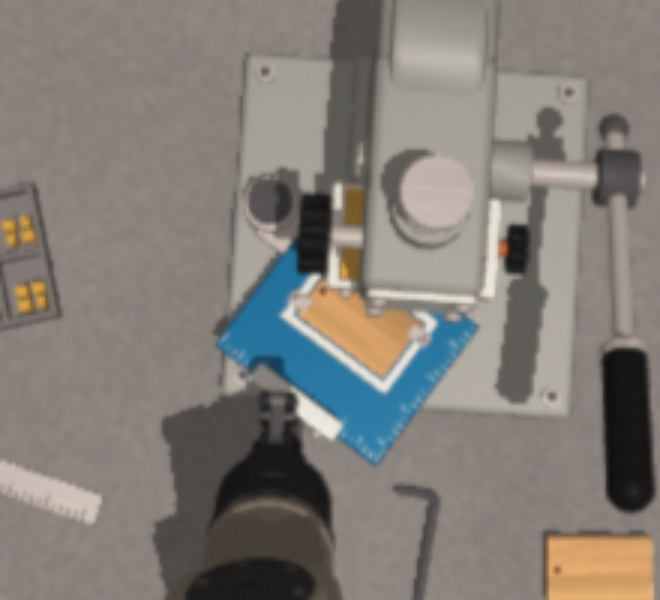

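Emit:
move_arm:
  commands: "0 0 0 0 5 0 0;0 -1.7 0.21 0.07 0 0 0;0 -1.7 0.21 0.07 0 0 0;0 -1.03 0.36 0.12 0 0 0;0 -1.03 0.36 0.12 0 0 0;0 -1.03 0.36 0.12 0 0 0;0 -0.75 0.38 0.13 0 0 0;0 -0.75 0.38 0.13 0 0 0;0 0 0 0 0 0 0"

```text
t: 7.12
eef_pos: [0.5219, -0.0207, 0.0687]
tool_rot: [0.138, 0.696, 0.692, 0.134]
contact_force: [-0.8, 0.2, -0.1]
gripper_width: -0.007
```

```bash
python3 arc.py .1 0 -.05; python3 - <<'E'
from h import *
c=cam('top');cv2.imwrite('pics/t3.png',cv2.resize(c['img'][130:330,220:440,::-1],(660,600)))
E
```

```text
t 7.1167 q [ 0.18  0.37 -0.34  2.32  1.09  0.19 -1.17] pos [ 0.5219 -0.0207  0.0687] F [-0.8  0.2 -0.1]
[[ 0.007  0.926  0.376]
 [ 1.    -0.005 -0.007]
 [-0.005  0.376 -0.926]]
0.1 [ 0.5188 -0.0156  0.065 ] tool [ 0.51 -0.43  0.22]
0.0 [ 0.5281 -0.0293  0.065 ] tool [-1.36  0.87  0.36]
-0.05 [ 0.5332 -0.0358  0.065 ] tool [-0.64  0.48  0.2 ]
```

View pics/t3.png

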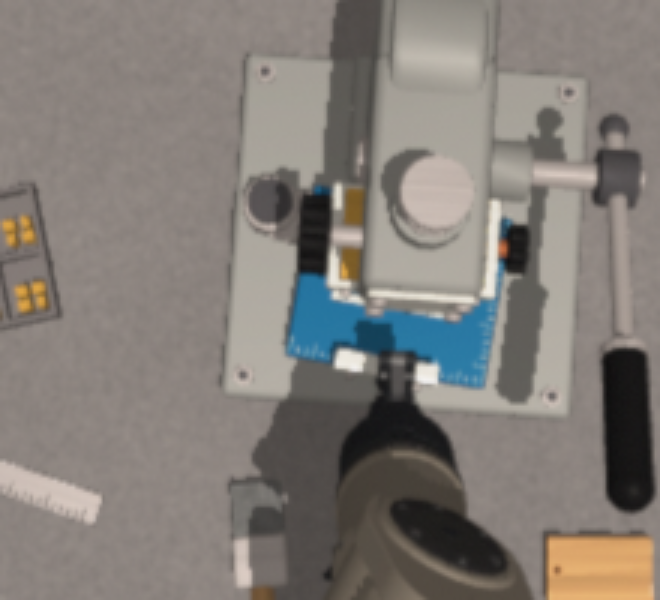

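Emit:
move_arm:
  commands: "0 -0.3 0.3 0.12 0 0 0;0 -0.3 0.3 0.12 0 0 0;0 -0.2 0.3 0.12 0 0 0;0 0 0 0 0 0 0;0 0 0 0 0 0 0"

```text
t: 7.58
eef_pos: [0.5306, -0.0283, 0.0681]
tool_rot: [0.137, 0.695, 0.693, 0.133]
contact_force: [-1.0, -0.2, -0.3]
gripper_width: -0.005
```

Emit:
move_arm:
  commands: "0 0 0.25 0.1 0 0 0;0 0 0.25 0.1 0 0 0;0 0 0 0 0 0 0;0 0 0 0 0 0 0"

```text
t: 7.92
eef_pos: [0.534, -0.0292, 0.0672]
tool_rot: [0.137, 0.696, 0.693, 0.131]
contact_force: [-6.3, -1.2, 1.6]
gripper_width: -0.001
```

Emit:
move_arm:
  commands: "0 0 0.25 0.1 0 0 0;0 0 0 0 0 0 0;0 0 0 0 0 0 0;0 0 0 0 0 0 0"

```text
t: 8.25
eef_pos: [0.5342, -0.0291, 0.0662]
tool_rot: [0.136, 0.696, 0.693, 0.13]
contact_force: [-13.6, -0.8, 5.9]
gripper_width: -0.001
```

```bash
python3 - <<'E'
from h import *
show()
c=cam('top');cv2.imwrite('pics/t4.png',cv2.resize(c['img'][130:330,220:440,::-1],(660,600)))
E
```

```text
t 8.25 q [ 0.24  0.39 -0.38  2.28  1.04  0.21 -1.08] pos [ 0.5342 -0.0291  0.0662] F [-13.6  -0.8   5.9]
[[ 0.005  0.929  0.369]
 [ 1.    -0.002 -0.009]
 [-0.007  0.369 -0.929]]
```

View pics/t4.png

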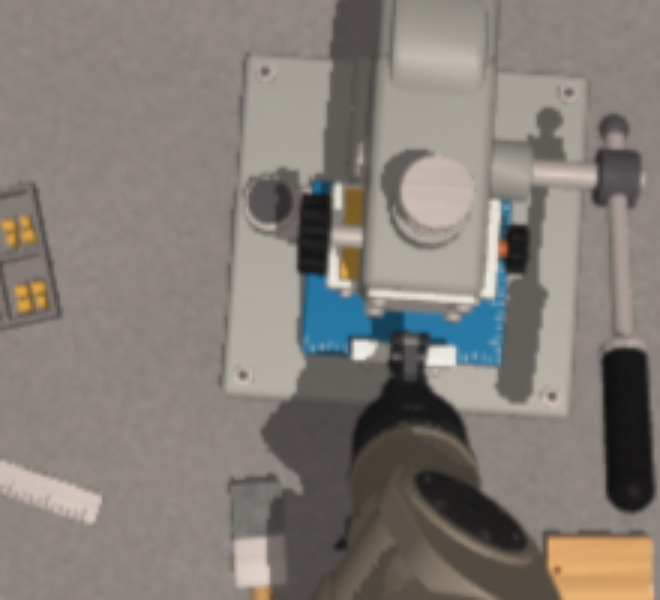

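The bed is home: its edges run parallel to the base plate, and the push force rose from 6 to 14 N with only 0.2 mm of travel. I'll back off, rise and take out the tilt.

Emit:
move_arm:
  commands: "0 0 -0.93 -0.37 0 0 0;0 0 0.8 -3.4 0 0 0;0 0 0.8 -3.4 0 0 0;0 0 0.8 -3.4 0 0 0;0 0 0.8 -3.4 0 0 0;0 0 0.8 -3.4 0 0 0;0 0 0.8 -3.4 0 0 0;0 0 0.8 -3.4 0 0 0;0 0 0.8 -3.4 0 0 0;0 0 0 0 7 0 0;0 0 0 0 7 0 0;0 0 0 0 7 0 0"

```text
t: 9.3
eef_pos: [0.4883, -0.0286, 0.3391]
tool_rot: [0.013, 0.71, 0.704, 0.003]
contact_force: [0.1, -0.4, 0.7]
gripper_width: -0.001
```

```bash
python3 - <<'E'
from h import *
import pickle
show()
P=np.array([.646,-.034,-.04])
for a in [25,0,-32.3]:
  a=np.radians(a)
  for s in (.175,.195): print(round(np.degrees(a)),s,T(P[2],P,[[.02-s*np.cos(a)-.014*np.sin(a),-.125,.2+s*np.sin(a)+.014*np.cos(a)]]).round(4))
# grip axis check across two views: dark mask top
d=pickle.load(open('c0.pkl','rb'))
for n,(x0,x1,y0,y1) in {'top':(418,445,240,303),'side':(352,402,150,178)}.items():
  m=np.zeros((480,640),np.uint8);im=d[n]['img'];m[y0:y1,x0:x1]=(im[y0:y1,x0:x1].max(2)<45)*255
  k,l,st,ce=cv2.connectedComponentsWithStats(m);i=1+st[1:,4].argmax();print(n,ce[i],st[i])
  d[n]['ce']=ce[i]
print(tri(d['top'],d['top']['ce'],d['side'],d['side']['ce']))
E
```

```text
t 9.3 q [ 0.86  0.17 -1.03  1.81  0.18  1.23 -0.24] pos [ 0.4883 -0.0286  0.3391] F [ 0.1 -0.4  0.7]
[[ 0.01   1.     0.023]
 [ 1.    -0.01  -0.014]
 [-0.013  0.023 -1.   ]]
25 0.175 [[ 0.4966 -0.1531  0.2866]]
25 0.195 [[ 0.4785 -0.1524  0.2951]]
0 0.175 [[ 0.4861 -0.1527  0.214 ]]
0 0.195 [[ 0.4661 -0.1519  0.214 ]]
-32 0.175 [[ 0.5207 -0.1541  0.1183]]
-32 0.195 [[ 0.5038 -0.1534  0.1076]]
top [428.58926174 272.78120805] [421 247  17  53 745]
side [376.00232558 164.90232558] [356 157  41  17 430]
(array([ 0.49659914, -0.15325943,  0.27513562]), np.float64(0.0014371838641266234))
```

Emit:
move_arm:
  commands: "0 -3.1 0 0 0 0 0;0 -3.1 0 0 0 0 0;0 -3.1 0 0 0 0 0;0 -3.1 0 0 0 0 0;0 0 0 0 0 0 0"

```text
t: 9.72
eef_pos: [0.4864, -0.1584, 0.3353]
tool_rot: [0.009, 0.712, 0.702, 0.005]
contact_force: [0.5, -1.3, 0.5]
gripper_width: -0.001
```

```bash
python3 -c "from h import *;show()"
```

```text
t 9.7167 q [ 1.02  0.21 -0.95  1.77  0.19  1.23  0.01] pos [ 0.4864 -0.1584  0.3353] F [ 0.5 -1.3  0.5]
[[ 0.015  1.     0.02 ]
 [ 1.    -0.015 -0.007]
 [-0.007  0.02  -1.   ]]
```

Emit:
move_arm:
  commands: "0 0.3 0 1.5 0 0 0;0 0.2 0 1.5 0 0 0;0 0 -0.2 1.5 0 0 0;0 0 -0.2 1.5 0 0 0;0 0 -0.2 1.5 0 0 0;0 0 -0.2 1.5 0 0 0;0 0 -0.2 1.5 0 0 0;0 0 -0.2 1.5 0 0 0;0 0 0 0 0 0 0"

```text
t: 10.47
eef_pos: [0.4766, -0.1462, 0.2142]
tool_rot: [0.008, 0.709, 0.705, 0.005]
contact_force: [-3.0, 0.5, 6.1]
gripper_width: 0.001
```

```bash
python3 -c "
from h import *;show()
c=cam('side');cv2.imwrite('pics/s5.png',cv2.resize(c['img'][120:340,200:480,::-1],(700,550)))"
```

```text
t 10.4667 q [ 0.95  0.32 -0.92  1.96  0.31  0.99 -0.12] pos [ 0.4766 -0.1462  0.2142] F [-3.   0.5  6.1]
[[ 0.006  1.     0.019]
 [ 1.    -0.005 -0.005]
 [-0.005  0.019 -1.   ]]
```

View pics/s5.png

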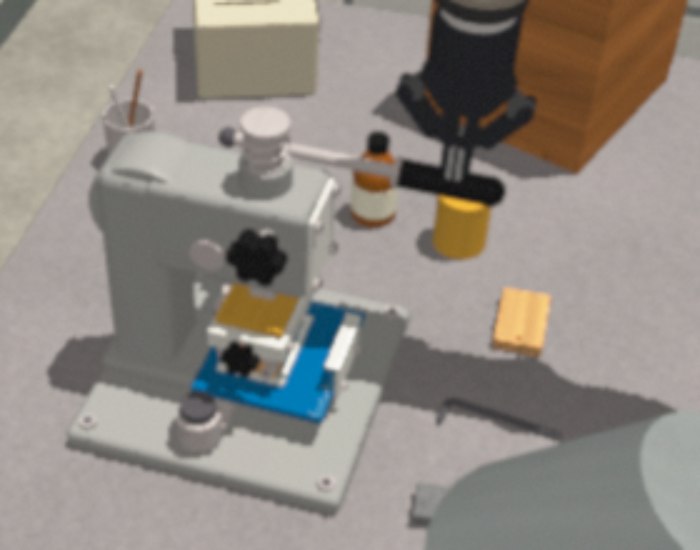

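The fingertips rest on the middle of the grip at about (455,178) in the crop. The lever is level and the bed is still home.

Emit:
move_arm:
  commands: "0 -0.2 0.15 1.4 0 0 0;0 -0.2 0.2 1.4 0 0 0;0 -0.2 0.35 1.4 0 0 0;0 0 0.45 1.4 0 0 0;0 0 0.6 1.4 0 0 0;0 0 0.7 1.2 0 0 0;0 0 0 0 0 0 0"

```text
t: 11.1
eef_pos: [0.5006, -0.1536, 0.1323]
tool_rot: [0.006, 0.709, 0.705, 0.002]
contact_force: [-9.8, -0.1, 6.1]
gripper_width: -0.001
```

Emit:
move_arm:
  commands: "0 0 0.3 0.5 0 0 0;0 0 0 0 0 0 0;0 0 0 0 0 0 0"

```text
t: 11.35
eef_pos: [0.5029, -0.1538, 0.1286]
tool_rot: [0.007, 0.71, 0.705, 0.002]
contact_force: [-11.4, 0.3, 5.6]
gripper_width: -0.002
```

Emit:
move_arm:
  commands: "0 0 0.1 0.5 0 0 0;0 0 0.1 0.5 0 0 0;0 0 0 0 0 0 0;0 0 0 0 0 0 0"

```text
t: 11.68
eef_pos: [0.5066, -0.1539, 0.1207]
tool_rot: [0.008, 0.71, 0.705, 0.003]
contact_force: [-13.4, 0.5, 17.8]
gripper_width: -0.003
```

Emit:
move_arm:
  commands: "0 0 0 0.4 0 0 0;0 0 0 0 0 0 0;0 0 0 0 0 0 0"

```text
t: 11.93
eef_pos: [0.5074, -0.154, 0.1192]
tool_rot: [0.009, 0.71, 0.705, 0.002]
contact_force: [-21.2, 1.5, 42.7]
gripper_width: 0.0
```

Emit:
move_arm:
  commands: "0 0 0 -0.15 0 0 0;0 0 0 0 0 0 0;0 0 0 0 0 0 0;0 0 0 0 0 0 0"

```text
t: 12.27
eef_pos: [0.5071, -0.154, 0.1197]
tool_rot: [0.009, 0.71, 0.705, 0.002]
contact_force: [-18.4, 1.2, 32.6]
gripper_width: -0.001
```

```bash
python3 -c "
from h import *;show()
c=cam('side');cv2.imwrite('pics/s6.png',cv2.resize(c['img'][120:340,200:480,::-1],(700,550)))"
```

```text
t 12.2667 q [ 0.82  0.5  -0.81  1.97  0.49  0.85 -0.26] pos [ 0.5071 -0.154   0.1197] F [-18.4   1.2  32.6]
[[ 0.007  1.     0.016]
 [ 1.    -0.007 -0.009]
 [-0.009  0.016 -1.   ]]
```

View pics/s6.png

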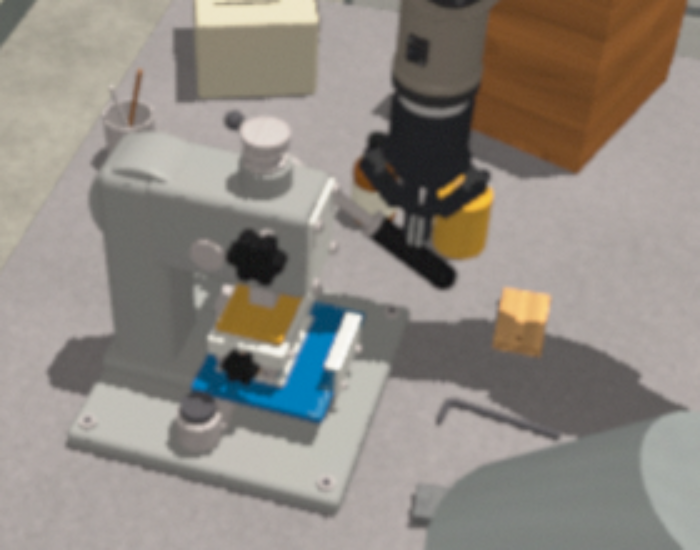

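The lever slopes well down with the fingers on the grip at about (415,235), the bed is home, and the neighbouring things look untouched. I'll check the lever angle once from the grip's end, at about (442,273) in the crop, then hand in.

```bash
python3 -c "
from h import *
P=np.array([.646,-.034,-.04]);c=cam('side')
for a in (-26,-29,-32.3,-34):
  r=np.radians(a);p=proj(c,T(P[2],P,[[.02-.219*np.cos(r),-.125,.2+.219*np.sin(r)]]))[0];print(a,((p-[200,120])*2.5).round(1))
print(bot.get_obs()['contact_force'])"
```

```text
-26 [457.  260.3]
-29 [450.8 266.7]
-32.3 [443.5 273.4]
-34 [439.6 276.6]
[-18.80539809   1.54275436  33.68431466]
```

The grip's end lands on the prediction for -32.3°, which is the lower stop, and the force is steady.

```bash
python3 -c "
from h import *
print(bot.hand_in()); print(bot.get_obs()['contact_force'])"
```

```text
the job is handed in; nothing more can be done
None
the job is handed in; nothing more can be done
```

I pushed the bed home by its tab with the closed fingers, then pushed the lever fully down by its black grip. I handed the job in at about 12.3 s with the fingers still pressing; no verdict is reported.

- **Bed:** At the stop the push force rose from 6 to 14 N with only 0.2 mm of travel. In the top view the bed's front edge was parallel to the base plate to about 0.016 rad, which is within what I could measure. The last side view still showed it home.
- **Lever:** The end of the grip appeared within about 2 px of where it should be at -32°, the lower stop. The force was steady at about -19 N in x and 34 N in z, well above the 2 N needed.
- **Other things on the bench:** None looked moved in the last side view; I did not measure their positions.
- **Didn't go as commanded:** The first descent stopped 4 cm high because the last joint reached its limit; turning the tool a quarter turn fixed it. A later row meant to take out 5° of tilt only partly took effect, because another joint was near its limit. The force on the lever also peaked at about 48 N, and I eased it before handing in.

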